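# Line up the clean media bottles by size on the bench shelf

## Robot

A 6-joint arm with a two-finger parallel gripper is mounted at the origin on the work surface. World frame = base frame: x ahead of the robot, y to its left, z up, the work surface at z = 0. Lengths are in m, angles in rad, forces in N, time in s.
With the tool pointing down it reaches from about 0.325 to 0.775 m from the base axis. Payload 5.5 kg.
Tool frame: the origin (TCP) lies on the centre line of the jaws, within the pads' length; the fingertips stand 19 mm ahead of it and the grasp point (between the pads) is the TCP (r.tip_reach is the distance from the TCP to the fingertips, in m); z points along the fingers, y is the line along which they close (so a half turn about z gives the same grasp; the last joint's range is limited). The gripper opens to 85 mm and grips with 20 to 120 N. Pads are 22 mm wide; open, the fingers measure 114 mm over their backs; the gripper's body (76 mm by 85 mm) begins 54 mm behind the grasp point. The pads swing forward as they close: fully open they stand 13 mm farther back than shut.
Start: joints at [1.068, 0.091, 1.231, -0, 1.82, -0.057], TCP at [0.259, 0.541, 0.25] pointing down, gripper open.
Joint ranges: [-2.87, 2.87], [-0.86, 2.18], [0.17, 2.46], [-1.51, 4.65], [0.06, 2.69], [-2.65, 2.65]. Speed limits (rad/s): [2.57, 2.57, 3.01, 3.14, 3.14, 3.14].

## Interface

Orientations are given as a 3x3 rotation matrix whose columns are the frame's x, y, z axes.
In Python, from rig import r, cams gives the robot as it stands.
- The arm moves only by the tool drive_tool, never from a script. Its argument "moves" is a list of rows, each a list of 7 numbers: the shift along the world's x, y, z in m, then the turn, a rotation vector about the world's x, y, z in degrees, then the closure in counts, from 0 (fully open) to 255 (shut). A call has exactly 5 rows; each row is the pose to reach, as a shift and turn from the pose commanded when the call began; what a row does not reach only later rows make up. A row lasts 1/8 s, in which the tool goes at most 62.5 mm and 10.7 degrees, less where a joint would pass 70% of its speed; a pose out of reach is approached as far as the arm can. A call with a gripper value outside its range is refused whole. The fingers move at their own pace and stop on an object; the grip force is fixed at half the most. Time passes only in rows, so rows that repeat a pose let the fingers close, or fill a call up. It gives the time, the measured TCP pose, the force, the opening and the grip force at its end, in the units of the state.
- r.get_state(): the state, without advancing time (a new reading comes with each control period).
- cams.snapshot(name): name is "side" or "top" or "wrist"; returns the picture (480x640x3 uint8, blue, green, red); there is no depth.
- cams.camera_params(name): a dict with "camera_matrix" (3x3 intrinsics, pixels), "k1" (the pictures are not rectified: a ray, as slopes to the right and down, at radius r is drawn at 1 + k1 r^2 times it, then the intrinsics apply), "origin" and "attitude" of the camera in the world. Camera axes: x right, y down, z forward; pixel columns grow to the right and rows downward; lengths in m; the calibration is good to about 2 mm. A picture is of the moment at which its call begins: read the wrist's pose just before it. camera_params takes no time and is no camera call; for the wrist camera it gives the pose at the moment of the call.
- r.hand_in(): hands the job in; it is judged then, once.
The state is a dict: "time": time; "qpos": joint angles; "joint_velocities": joint speeds; "effort": joint torques, N m; "tool_pos": TCP position; "eef_rot": TCP orientation; "ft_force": force on the tool from outside, world axes, zero at the start; "moment": the same for the moment, N m; "finger_gap": finger opening in m; "grip_force": force on a finger pad.
Only numpy, scipy, OpenCV 4.12 (cv2) and the standard library are available. Lean on these libraries where they do the work, as an engineer would, in place of code of your own. Each camera call takes 0.05 s, during which the arm holds its last target. There are 200 camera calls.

## Task

Stand the four clean, empty media bottles on the four rubber pads of the low white bottle shelf, one upright in the middle of each pad, in order of size: the smallest on the pad at the vortex mixer's end, so that nothing tall stands in the way of a hand at the mixer, then rising to the largest at the other end. Set the glass down without dropping it or tipping it over, and leave the beaker where it stands.

Things in the scene. Friction and masses are not known exactly. Their poses are not given: they have to be found in the camera images.
- bottle_25: Smallest bottle: clear glass, 36 mm in diameter, 74 mm tall over all, blue ribbed screw cap 33 mm in diameter and 20 mm high at its top; about 45 g. Stands upright on the bench. Origin: centre of its underside; z up its axis. All four bottles are alike (clear glass, blue cap, white label) and differ only in size; take them by the cap from above.
- bottle_50: The second smallest bottle: 46 mm in diameter, 91 mm tall, cap 40 mm in diameter and 22 mm high; about 75 g. Origin: centre of its underside; z up.
- bottle_100: The second largest bottle: 56 mm in diameter, 105 mm tall, cap 54 mm in diameter and 26 mm high; about 125 g. Origin: centre of its underside; z up.
- bottle_250: The largest bottle: 70 mm in diameter, 143 mm tall, cap 54 mm in diameter and 26 mm high; about 235 g. Origin: centre of its underside; z up.
- pad_1: First of four equal plain grey round rubber pads, 80 mm in diameter, 4 mm thick, fixed in one straight row at 95 mm spacing on top of the low white shelf. pad_1 is the end pad on the right as the robot sees it (lowest y). Origin: centre of its underside (its top is 4 mm higher); its y axis runs along the row towards pad_4, its x axis across the shelf, away from the robot.
- pad_2: Second pad of the row, next to pad_1; same size and axes. The shelf under the pads is fixed, 115 mm deep and 400 mm long, its top 45 mm above the bench.
- pad_3: Third pad of the row; same size and axes. A thin steel retaining rail runs along the shelf's far edge, 53 mm behind the row of pad centres, its top 28 mm above the shelf.
- pad_4: Fourth pad of the row, the end pad on the left as the robot sees it; same size and axes.
- mixer: Vortex mixer: round dull-blue instrument, 106 mm in diameter, 70 mm high, with a small black rubber cup on top; fixed on the bench beyond one end of the shelf, about 135 mm from the nearest pad; it may be at either end. At the other end stands a flat grey balance, 125 x 120 mm, 40 mm high, with a steel pan. Origin: centre of the mixer's underside.
- beaker: Empty open glass beaker, loose on the bench among the bottles, about 54 mm in diameter at the rim and 70 mm tall; to be left alone. Origin: centre of its underside.
Not all that is in view belongs to the job. What is shaped like the bottle_250 but brown or pink is not meant.

How it is judged:
By the outcome, as a careful person would: the job done as asked, in the order asked, and still so for the second after the job is handed in, with the robot touching nothing.
It also fails if it takes over 128 s, if anything falls off the work surface, if the arm or the gripper's body presses on something with over 40 N, if the wrist force passes 120 N, or if a joint passes its speed limit or range.

## Working session

There is one attempt and no reset: what is moved stays moved. The work goes in short steps, Python scripts to look and compute and a tool call to move; the robot and the scene stay as the last step left them, time stands still between calls to the robot, and variables do not carry over. Pictures are saved under pics/ and viewed, at most 14 in all, crops included, and the job is handed in when it is done.

Besides the shell and the picture viewer there is one more tool, called after ">>>" as name(argument=value, ...) on one line, values as JSON. drive_tool: Moves the arm, as the interface text tells. Its arguments: {"type":"object","properties":{"moves":{"type":"array"}},"required":["moves"]}

```bash
mkdir -p pics; ls; python3 - <<'E'
from rig import r,cams
import cv2
for n in("side","top"):
    p=cams.camera_params(n);print(n,p)
    cv2.imwrite(f"pics/{n}0.png",cams.snapshot(n))
print(cams.camera_params("wrist"))
s=r.get_state();print(s["time"],s["tool_pos"],s["eef_rot"],s["finger_gap"],r.tip_reach)
E
```

```text
pics
side {'camera_matrix': array([[486.75414283,   0.        , 332.05396799],
       [  0.        , 486.75414283, 235.24577523],
       [  0.        ,   0.        ,   1.        ]]), 'k1': -0.0489033394049535, 'origin': array([ 0.28632211, -0.79701481,  0.86845069]), 'attitude': array([[ 0.95759278, -0.1964514 ,  0.21076745],
       [-0.28779607, -0.68711589,  0.66711706],
       [ 0.01376559, -0.69948452, -0.71451516]])}
top {'camera_matrix': array([[624.50908167,   0.        , 326.63495333],
       [  0.        , 624.50908167, 234.88837673],
       [  0.        ,   0.        ,   1.        ]]), 'k1': -0.17690730103795047, 'origin': array([ 0.41815364, -0.04349102,  1.21146693]), 'attitude': array([[-0.01143898, -0.99628122,  0.08539834],
       [-0.99946554,  0.00877632, -0.03148991],
       [ 0.03062332, -0.08571291, -0.99584914]])}
{'camera_matrix': array([[403.60611032,   0.        , 321.47898322],
       [  0.        , 403.60611032, 238.82684679],
       [  0.        ,   0.        ,   1.        ]]), 'k1': -0.05867532048612695, 'origin': array([0.19228598, 0.57327607, 0.37317164]), 'attitude': array([[ 0.43184728,  0.86326263,  0.26131505],
       [ 0.90194527, -0.41280185, -0.12684384],
       [-0.00162821,  0.29046904, -0.956883  ]])}
0.1 [0.25858162 0.54117468 0.24926772] [[-9.02282061e-01  4.31145387e-01 -8.58834221e-04]
 [ 4.31146228e-01  9.02280751e-01 -1.54123094e-03]
 [ 1.10414976e-04 -1.76090817e-03 -9.99998444e-01]] 0.08542729906089809 0.019
```

View pics/top0.png

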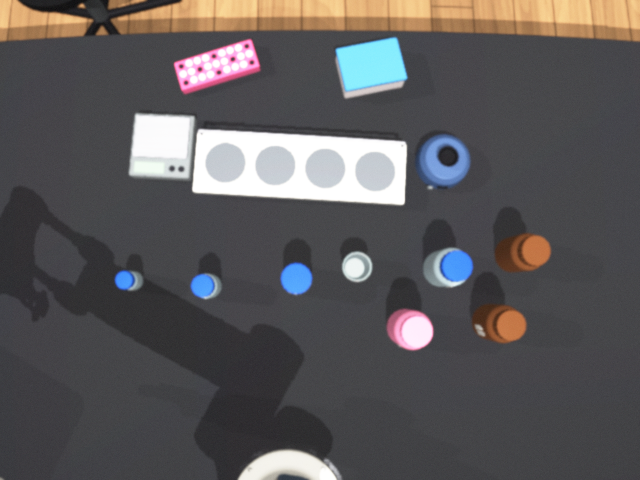

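View pics/side0.png

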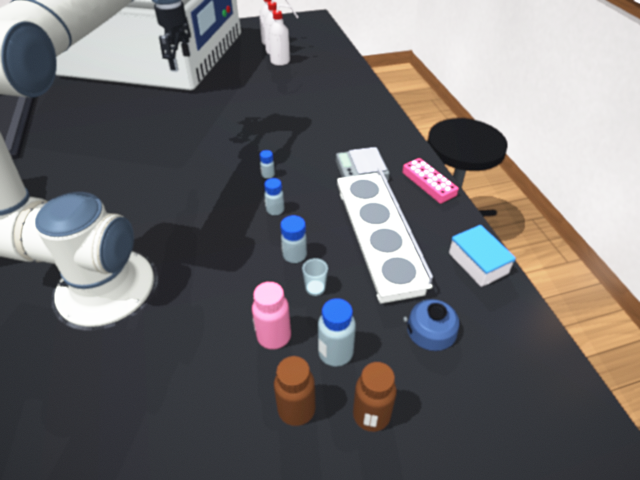

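The top view shows the mixer at (444,161), the pad_1 end, and the caps at (125,280), (205,286), (296,278) and (456,266), from smallest to largest. The pads run from (375,171) for pad_1 to (225,162) for pad_4, and the beaker is at (357,267).

```bash
cat > h.py <<'E'
from rig import r,cams
import cv2,numpy as np
def ray(p,u,v):
    K=p["camera_matrix"]
    n=cv2.undistortPoints(np.array([[[u,v]]],float),K,np.array([p["k1"],0,0,0.]))[0,0]
    return p["origin"],p["attitude"]@np.array([n[0],n[1],1])
def onz(p,u,v,z):
    o,d=ray(p,u,v);return o+d*(z-o[2])/d[2]
def blobs(m,amin=60):
    cs,_=cv2.findContours(m.astype(np.uint8),cv2.RETR_EXTERNAL,cv2.CHAIN_APPROX_NONE)
    out=[]
    for c in cs:
        a=cv2.contourArea(c)
        if a>amin:
            M=cv2.moments(cv2.convexHull(c));out.append((M["m10"]/M["m00"],M["m01"]/M["m00"],a,cv2.boundingRect(c)))
    return out
def capmask(im):
    h=cv2.cvtColor(im,cv2.COLOR_BGR2HSV);return cv2.inRange(h,(103,190,110),(122,255,255))
def meet(p,a,q,b):
    o1,d1=ray(p,*a);o2,d2=ray(q,*b)
    s=np.linalg.lstsq(np.c_[d1,-d2],o2-o1,rcond=None)[0]
    x,y=o1+d1*s[0],o2+d2*s[1];return (x+y)/2,np.linalg.norm(x-y)
E
python3 - <<'E'
from h import *
np.set_printoptions(precision=4,suppress=True)
t=cv2.imread("pics/top0.png");s=cv2.imread("pics/side0.png")
pt,ps=cams.camera_params("top"),cams.camera_params("side")
ct=sorted(b for b in blobs(capmask(t)));cs=sorted(blobs(capmask(s)),key=lambda b:b[1])
print(ct);print(cs)
zs=[.064,.080,.092,.130]
ct=[b for b in ct if 240<b[1]<300]; cs=[b for b in cs if b[0]<360]
for z,a,b in zip(zs,ct,cs):
    print(z,onz(pt,*a[:2],z)[:2],onz(ps,*b[:2],z)[:2],*meet(pt,a[:2],ps,b[:2]))
for im,p,n,roi in((t,pt,"top",(190,120,230,95)),(s,ps,"side",(335,165,110,140))):
    h=cv2.cvtColor(im,cv2.COLOR_BGR2HSV);x,y,w,k=roi
    m=np.zeros(h.shape[:2],np.uint8);m[y:y+k,x:x+w]=cv2.inRange(h,(0,0,100),(180,60,195))[y:y+k,x:x+w]
    m=cv2.morphologyEx(m,cv2.MORPH_OPEN,np.ones((5,5)))
    for b in blobs(m,300): print(n,b,onz(p,b[0],b[1],.049)[:2])
print("beaker",onz(pt,357,262,.07),"mixer",onz(pt,444,161,.06))
E
```

```text
[]
[(265.9049645390071, 156.15177304964539, 112.5, (260, 150, 13, 13)), (272.585910652921, 185.60051546391753, 189.0, (265, 178, 16, 16)), (292.7457627118644, 227.24971751412428, 434.0, (281, 216, 24, 24)), (336.6367308149204, 313.7557614635305, 686.5, (322, 299, 30, 31))]
side (398.39263966110667, 270.5268731797723, 615.0, (383, 258, 32, 26)) [ 0.6375 -0.1766]
side (385.57846952010374, 240.3501945525292, 504.0, (371, 230, 30, 22)) [ 0.6436 -0.0823]
side (374.34123222748815, 213.3428120063191, 413.0, (361, 204, 28, 20)) [0.6503 0.0119]
side (364.07608178792196, 189.01474084640986, 344.5, (351, 181, 27, 17)) [0.6567 0.1064]
beaker [ 0.4657 -0.1347  0.07  ] mixer [ 0.6557 -0.3044  0.06  ]
```

```bash
sed -i 's/(103,190,110)/(100,150,100)/' h.py; python3 - <<'E'
from h import *
np.set_printoptions(precision=4,suppress=True)
t=cv2.imread("pics/top0.png");s=cv2.imread("pics/side0.png")
pt,ps=cams.camera_params("top"),cams.camera_params("side")
h=cv2.cvtColor(t,cv2.COLOR_BGR2HSV)
for u,v in((125,280),(205,286),(296,278),(456,266),(225,162)):print(h[v,u],end=' ')
ct=sorted(b for b in blobs(capmask(t)) if 240<b[1]<300);cs=[b for b in sorted(blobs(capmask(s)),key=lambda b:b[1]) if b[0]<360]
print(ct)
for z,a,b in zip([.064,.080,.092,.130],ct,cs):
    print(z,onz(pt,*a[:2],z)[:2],onz(ps,*b[:2],z)[:2],*meet(pt,a[:2],ps,b[:2]))
m=cv2.inRange(h,(0,0,90),(180,60,215));m[:120]=0;m[215:]=0;m[:,:196]=0;m[:,405:]=0
m=cv2.morphologyEx(m,cv2.MORPH_OPEN,np.ones((5,5)))
for b in blobs(m,300): print(b,onz(pt,b[0],b[1],.049)[:2])
E
```

```text
[107 182 252] [106 177 253] [105 169 253] [107 182 252] [105  17 210] [(123.76077717061322, 279.5179113539769, 269.0, (115, 270, 19, 20)), (201.7093023255814, 285.08957795004306, 375.5, (191, 274, 23, 23)), (295.9523175870481, 277.76047904191614, 725.0, (281, 262, 31, 32)), (456.48486886348354, 265.56780990809233, 729.0, (441, 251, 32, 30))]
0.064 [0.4369 0.2973] [0.4361 0.2965] [0.4366 0.2975 0.0632] 0.0006524705071223747
0.08 [0.4259 0.1481] [0.4256 0.1476] [0.4258 0.1482 0.0795] 0.0002739370328393335
0.092 [ 0.4377 -0.0231] [ 0.4369 -0.0229] [ 0.4373 -0.023   0.092 ] 0.000795941015007161
0.13 [ 0.4548 -0.3053] [ 0.4545 -0.3026] [ 0.4543 -0.3045  0.1328] 0.0008685243694556694
(374.5300168892983, 170.77168739444187, 1060.0, (356, 153, 38, 37)) [ 0.639  -0.1725]
(324.7579029733959, 167.5865414710485, 1024.5, (306, 150, 38, 36)) [ 0.6456 -0.0782]
(274.7406043871759, 164.77788004295135, 1062.5, (256, 147, 38, 37)) [0.6516 0.0163]
(224.7937384898711, 162.09837323511354, 1067.0, (206, 144, 38, 37)) [0.6578 0.111 ]
```

Top and side views agree on the caps to about 1-2 mm, at the right heights. The plan is to place the largest bottle first, with the jaws closing across the shelf (world x).

>>> drive_tool(moves=[[0.013,-0.056,0,0,0,-6,0],[0.026,-0.112,0,0,0,-12,0],[0.039,-0.168,0,0,0,-18,0],[0.052,-0.224,0,0,0,-24,0],[0.065,-0.28,0,0,0,-30,0]])

```text
time: 0.72
tool_pos: [0.3237, 0.2596, 0.2498]
eef_rot: [[-0.563, 0.826, -0.0], [0.826, 0.563, -0.0], [-0.0, -0.0, -1.0]]
ft_force: [1.0, 0.2, 0.0]
finger_gap: 0.0854
grip_force: 0.0
```

>>> drive_tool(moves=[[0.013,-0.056,0,0,0,-6,0],[0.026,-0.112,0,0,0,-12,0],[0.039,-0.168,0,0,0,-18,0],[0.052,-0.224,0,0,0,-24,0],[0.065,-0.28,0,0,0,-30.8,0]])

```text
time: 1.35
tool_pos: [0.3886, -0.0205, 0.2501]
eef_rot: [[-0.06, 0.998, 0.0], [0.998, 0.06, 0.0], [0.0, 0.0, -1.0]]
ft_force: [0.5, -0.1, 0.4]
finger_gap: 0.0853
grip_force: 0.0
```

>>> drive_tool(moves=[[0.013,-0.056,0,0,0,0,0],[0.026,-0.112,0,0,0,0,0],[0.039,-0.168,0,0,0,0,0],[0.052,-0.224,0,0,0,0,0],[0.065,-0.285,0,0,0,0,0]])

```text
time: 1.98
tool_pos: [0.4538, -0.3054, 0.2499]
eef_rot: [[-0.064, 0.998, 0.0], [0.998, 0.064, 0.0], [0.0, 0.0, -1.0]]
ft_force: [1.7, -0.1, 0.5]
finger_gap: 0.0855
grip_force: 0.0
```

```bash
python3 - <<'E'
from h import *
np.set_printoptions(precision=4,suppress=True)
s=r.get_state();print(s["time"],s["tool_pos"],s["eef_rot"],s["qpos"])
p=cams.camera_params("wrist");im=cams.snapshot("wrist");cv2.imwrite("pics/w1.png",im)
for b in blobs(capmask(im),200):print(b,onz(p,b[0],b[1],.130))
E
```

```text
1.975 [ 0.4538 -0.3054  0.2499] [[-0.064   0.998   0.    ]
 [ 0.998   0.064   0.0005]
 [ 0.0005  0.     -1.    ]] [-0.6547 -0.0517  1.3759  0.0004  1.8176 -0.7187]
(321.26219418372057, 239.04267323177925, 6376.0, (276, 192, 91, 93)) [ 0.454  -0.3055  0.13  ]
(558.6933666092261, 230.7221661021649, 7174.0, (507, 184, 107, 98)) [ 0.6056 -0.2903  0.13  ]
```

View pics/w1.png

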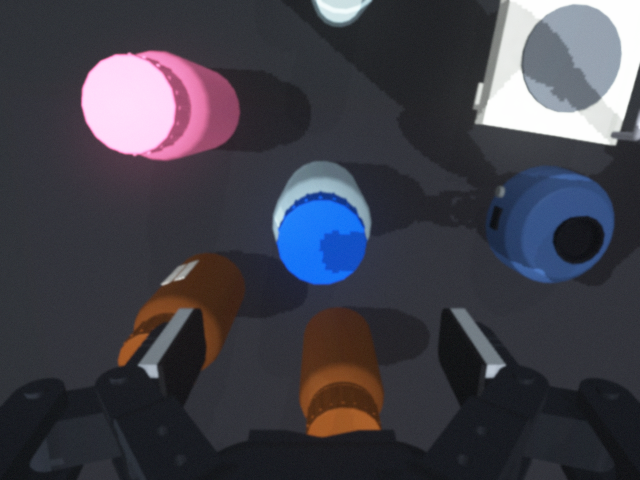

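The wrist view has the bottle_250 cap centred at (321,239), matching the estimate. The brown bottles at (190,300) and (340,400) are clear of the jaws. Descending and gripping.

>>> drive_tool(moves=[[0,0,-0.03,0,0,0,0],[0,0,-0.06,0,0,0,0],[0,0,-0.085,0,0,0,0],[0,0,-0.105,0,0,0,0],[0,0,-0.113,0,0,0,0]])

```text
time: 2.65
tool_pos: [0.4533, -0.3032, 0.1357]
eef_rot: [[-0.064, 0.998, -0.002], [0.998, 0.064, 0.001], [0.001, -0.002, -1.0]]
ft_force: [-0.1, -0.2, 0.1]
finger_gap: 0.0854
grip_force: 0.0
```

>>> drive_tool(moves=[[0,0,0,0,0,0,255],[0,0,0,0,0,0,255],[0,0,0,0,0,0,255],[0,0,0,0,0,0,255],[0,0,0,0,0,0,255]])

```text
time: 3.28
tool_pos: [0.4543, -0.3041, 0.139]
eef_rot: [[-0.064, 0.998, 0.002], [0.998, 0.064, -0.002], [-0.002, 0.002, -1.0]]
ft_force: [-0.7, 0.2, 5.2]
finger_gap: 0.0523
grip_force: 63.8
```

>>> drive_tool(moves=[[0,0,0.015,0,0,0,255],[0,0,0.045,0,0,0,255],[0,0,0.085,0,0,0,255],[0,0,0.125,0,0,0,255],[0,0,0.15,0,0,0,255]])

```text
time: 3.9
tool_pos: [0.4538, -0.3036, 0.2901]
eef_rot: [[-0.064, 0.998, 0.002], [0.998, 0.064, -0.001], [-0.001, 0.002, -1.0]]
ft_force: [0.1, 0.8, -3.1]
finger_gap: 0.0521
grip_force: 63.2
```

>>> drive_tool(moves=[[0.008,0.03,0,0,0,0,255],[0.02,0.08,0,0,0,0,255],[0.034,0.135,0,0,0,0,255],[0.047,0.185,0,0,0,0,255],[0.055,0.215,0,0,0,0,255]])

```text
time: 4.53
tool_pos: [0.5088, -0.0862, 0.2876]
eef_rot: [[-0.066, 0.998, -0.0], [0.998, 0.066, 0.001], [0.001, -0.0, -1.0]]
ft_force: [-0.5, -0.1, -2.3]
finger_gap: 0.0522
grip_force: 63.2
```

```bash
python3 - <<'E'
from h import *
np.set_printoptions(precision=4,suppress=True)
s=r.get_state();print(s["time"],s["tool_pos"],s["eef_rot"][:,2],s["ft_force"])
p=cams.camera_params("wrist");im=cams.snapshot("wrist");cv2.imwrite("pics/w2.png",im)
cv2.imwrite("pics/side2.png",cams.snapshot("side"))
h=cv2.cvtColor(im,cv2.COLOR_BGR2HSV);m=cv2.inRange(h,(0,0,80),(180,60,215))
m=cv2.morphologyEx(m,cv2.MORPH_OPEN,np.ones((7,7)))
for b in blobs(m,1000):print(b,onz(p,b[0],b[1],.049))
for b in blobs(capmask(im),200):print(b)
E
```

```text
4.525 [ 0.5088 -0.0862  0.2876] [-0.0002  0.0006 -1.    ] [-0.4583 -0.1327 -2.318 ]
(441.6929755785927, 301.9061764962105, 4885.5, (400, 258, 87, 100)) [ 0.6348 -0.1795  0.049 ]
(603.2962480552842, 285.36083071022824, 3052.0, (578, 235, 62, 118)) [ 0.7974 -0.1523  0.049 ]
(354.2994206584711, 245.05642692289575, 2364.0, (298, 219, 99, 65)) [ 0.5428 -0.1261  0.049 ]
(267.70874466148564, 248.58461107610444, 1852.5, (245, 216, 53, 72)) [ 0.4613 -0.1349  0.049 ]
(474.71877068961834, 155.7648805074429, 19917.5, (395, 48, 153, 207)) [ 0.643  -0.0357  0.049 ]
(516.2445685909373, 12.498980225237208, 1847.0, (475, 0, 85, 31)) [0.6594 0.0836 0.049 ]
(622.1830137490227, 311.1720237274107, 3466.0, (601, 252, 39, 113))
(322.56220697093846, 331.6756347694476, 17693.5, (245, 247, 154, 163))
(230.54629413140051, 126.58479463798612, 4131.0, (194, 89, 74, 76))
```

View pics/w2.png

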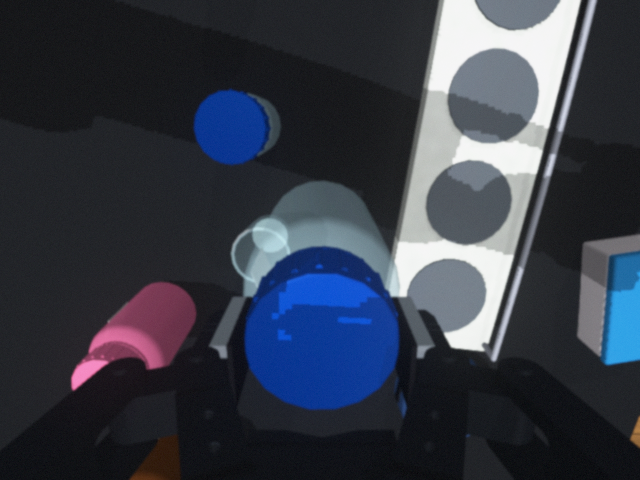

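The pads show at about (493,95) for pad_3, (469,202) for pad_2 and (447,296) for pad_1. The bottle hangs straight from the jaws.

```bash
python3 - <<'E'
from h import *
np.set_printoptions(precision=4,suppress=True)
p=cams.camera_params("wrist")
for u,v in((493,95),(469.5,202),(447,296)):print(onz(p,u,v,.049))
# all top/side pad centres, fitted
T=np.array([[.639,-.1725],[.6456,-.0782],[.6516,.0163],[.6578,.111]]);S=np.array([[.6375,-.1766],[.6436,-.0823],[.6503,.0119],[.6567,.1064]])
print((T+S)/2)
E
```

```text
[0.6505 0.018  0.049 ]
[ 0.6454 -0.0766  0.049 ]
[ 0.6395 -0.1716  0.049 ]
[[ 0.6382 -0.1745]
 [ 0.6446 -0.0803]
 [ 0.6509  0.0141]
 [ 0.6573  0.1087]]
```

>>> drive_tool(moves=[[0.018,0.025,0,0,0,0,255],[0.052,0.07,0,0,0,0,255],[0.089,0.12,0,0,0,0,255],[0.123,0.168,0,0,0,0,255],[0.149,0.2005,0,0,0,0,255]])

```text
time: 5.25
tool_pos: [0.6586, 0.1133, 0.2866]
eef_rot: [[-0.065, 0.998, -0.001], [0.998, 0.065, -0.0], [-0.0, -0.001, -1.0]]
ft_force: [0.3, -1.5, -2.0]
finger_gap: 0.0527
grip_force: 63.6
```

>>> drive_tool(moves=[[0,0,-0.01,0,0,0,255],[0,0,-0.035,0,0,0,255],[0,0,-0.06,0,0,0,255],[0,0,-0.078,0,0,0,255],[0,0,-0.085,0,0,0,255]])

```text
time: 5.88
tool_pos: [0.6571, 0.1108, 0.2008]
eef_rot: [[-0.063, 0.998, -0.002], [0.998, 0.063, -0.0], [-0.0, -0.002, -1.0]]
ft_force: [-0.3, -0.2, -1.4]
finger_gap: 0.052
grip_force: 64.0
```

>>> drive_tool(moves=[[0,0,-0.002,0,0,0,255],[0,0,-0.005,0,0,0,255],[0,0,-0.008,0,0,0,255],[0,0,-0.01,0,0,0,255],[0,0,-0.01,0,0,0,255]])

```text
time: 6.5
tool_pos: [0.6577, 0.112, 0.1921]
eef_rot: [[-0.064, 0.998, -0.0], [0.998, 0.064, -0.0], [0.0, -0.0, -1.0]]
ft_force: [-0.3, 0.2, -1.8]
finger_gap: 0.0521
grip_force: 64.0
```

```bash
python3 - <<'E'
from h import *
np.set_printoptions(precision=4,suppress=True)
s=r.get_state();print(s["time"],s["tool_pos"],s["eef_rot"][:,2],s["ft_force"])
im=cams.snapshot("side");cv2.imwrite("pics/s3.png",cv2.resize(im[120:320,240:500],None,fx=3,fy=3))
E
```

```text
6.5 [0.6577 0.112  0.1921] [-0.0003 -0.     -1.    ] [-0.2584  0.2243 -1.8452]
```

View pics/s3.png

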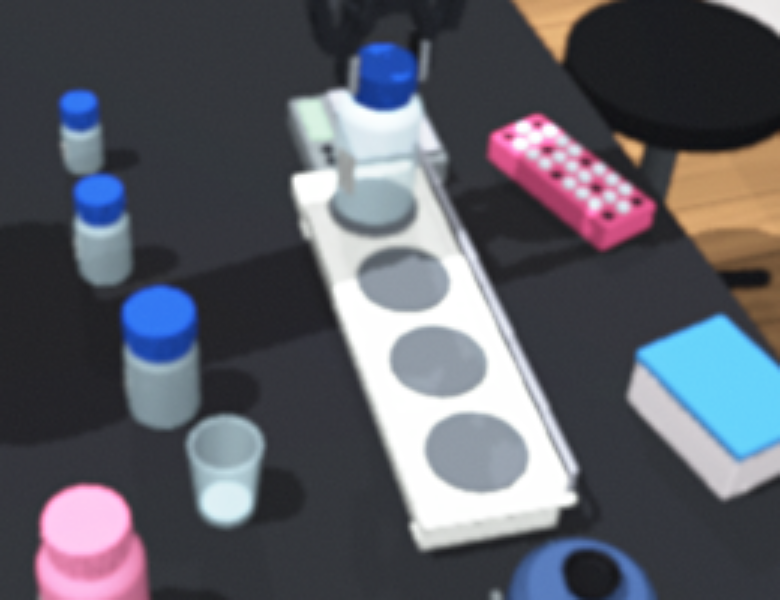

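The bottle hangs upright over pad_4, its base at crop (373,200). Lowering to contact.

>>> drive_tool(moves=[[0,0,-0.001,0,0,0,255],[0,0,-0.002,0,0,0,255],[0,0,-0.003,0,0,0,255],[0,0,-0.004,0,0,0,255],[0,0,-0.004,0,0,0,255]])

```text
time: 7.18
tool_pos: [0.6577, 0.1119, 0.1883]
eef_rot: [[-0.064, 0.998, -0.0], [0.998, 0.064, -0.0], [-0.0, -0.0, -1.0]]
ft_force: [-0.3, -0.8, -2.0]
finger_gap: 0.052
grip_force: 64.1
```

>>> drive_tool(moves=[[0,0,-0.0005,0,0,0,255],[0,0,-0.001,0,0,0,255],[0,0,-0.0015,0,0,0,255],[0,0,-0.002,0,0,0,255],[0,0,-0.002,0,0,0,255]])

```text
time: 7.8
tool_pos: [0.6577, 0.1119, 0.1881]
eef_rot: [[-0.064, 0.998, 0.002], [0.998, 0.064, 0.0], [0.0, 0.002, -1.0]]
ft_force: [-3.1, 0.2, 6.2]
finger_gap: 0.0521
grip_force: 64.8
```

>>> drive_tool(moves=[[0,0,0.001,0,0,0,120],[0,0,0.001,0,0,0,60],[0,0,0.001,0,0,0,0],[0,0,0.001,0,0,0,0],[0,0,0.001,0,0,0,0]])

```text
time: 8.43
tool_pos: [0.6577, 0.1118, 0.187]
eef_rot: [[-0.064, 0.998, -0.0], [0.998, 0.064, -0.0], [-0.0, -0.0, -1.0]]
ft_force: [-0.4, 0.6, 0.5]
finger_gap: 0.0855
grip_force: 0.0
```

>>> drive_tool(moves=[[0,0,0.02,0,0,0,0],[0,0,0.05,0,0,0,0],[-0.015,-0.01,0.08,0,0,0,0],[-0.05,-0.03,0.09,0,0,0,0],[-0.1,-0.06,0.09,0,0,0,0]])

```text
time: 9.05
tool_pos: [0.5576, 0.0517, 0.2803]
eef_rot: [[-0.065, 0.998, 0.004], [0.998, 0.065, 0.0], [-0.0, 0.004, -1.0]]
ft_force: [-0.9, -1.3, 0.5]
finger_gap: 0.0854
grip_force: 0.0
```

```bash
python3 - <<'E'
from h import *
np.set_printoptions(precision=4,suppress=True)
s=r.get_state();print(s["time"],s["tool_pos"],s["finger_gap"])
p=cams.camera_params("wrist");im=cams.snapshot("wrist");cv2.imwrite("pics/w4.png",im)
for b in blobs(capmask(im),200):print(b,onz(p,b[0],b[1],.179)[:2],onz(p,b[0],b[1],.092)[:2])
pt=cams.camera_params("top");t=cams.snapshot("top");cv2.imwrite("pics/t4.png",t)
for b in blobs(capmask(t),200):print(b[:3],onz(pt,b[0],b[1],.179)[:2],onz(pt,b[0],b[1],.092)[:2])
E
```

```text
9.05 [0.5576 0.0517 0.2803] 0.08541082138742957
(583.3074735987002, 378.0457622529109, 948.5, (545, 365, 73, 26)) [ 0.7418 -0.0301] [ 0.8149 -0.0903]
(166.73317696990003, 293.7541185011448, 2677.5, (135, 264, 67, 62)) [0.4655 0.0163] [ 0.4318 -0.026 ]
(510.19408389504764, 155.19231983362113, 8457.0, (452, 105, 114, 104)) [0.66   0.1126] [0.7014 0.1076]
(150.82667695671748, 78.96211975046626, 2443.5, (123, 50, 57, 59)) [0.4622 0.1399] [0.4272 0.1455]
(201.81956797966964, 285.21939855993224, 383.0) [0.425  0.1311] [0.4256 0.1459]
(123.83176396735718, 279.7633396107972, 259.0) [0.4346 0.263 ] [0.436  0.2888]
(296.2433970856102, 277.9535519125683, 714.5) [ 0.4358 -0.0252] [ 0.4373 -0.0236]
(370.97539108390527, 63.330118098064666, 2584.0) [ 0.8039 -0.1563] [ 0.8364 -0.1658]
```

View pics/w4.png

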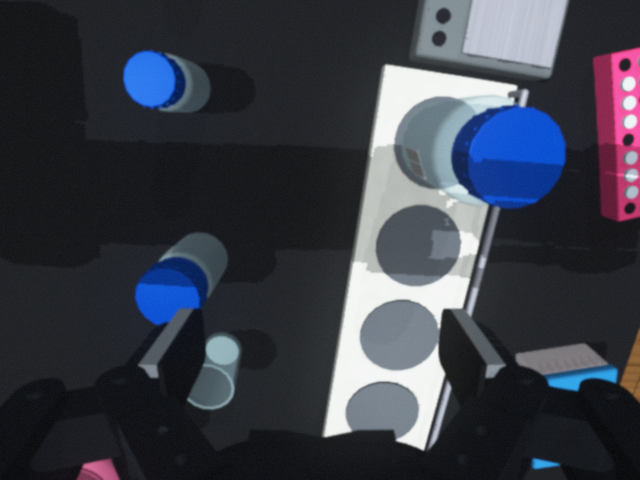

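bottle_250 stands on pad_4, its cap about 2 mm from the pad's centre. Now bottle_100.

>>> drive_tool(moves=[[-0.02,-0.013,-0.005,0,0,0,0],[-0.055,-0.035,-0.02,0,0,0,0],[-0.09,-0.055,-0.04,0,0,0,0],[-0.12,-0.0745,-0.07,0,0,0,0],[-0.12,-0.0745,-0.085,0,0,0,0]])

```text
time: 9.78
tool_pos: [0.4369, -0.0233, 0.1924]
eef_rot: [[-0.062, 0.998, 0.001], [0.998, 0.062, -0.0], [-0.0, 0.001, -1.0]]
ft_force: [0.7, 1.4, -0.3]
finger_gap: 0.0851
grip_force: 0.0
```

>>> drive_tool(moves=[[0,0,-0.03,0,0,0,0],[0,0,-0.06,0,0,0,0],[0,0,-0.08,0,0,0,0],[0,0,-0.091,0,0,0,0],[0,0,-0.091,0,0,0,0]])

```text
time: 10.4
tool_pos: [0.4379, -0.0224, 0.1012]
eef_rot: [[-0.064, 0.998, -0.0], [0.998, 0.064, 0.0], [0.0, -0.0, -1.0]]
ft_force: [0.9, 1.0, 1.1]
finger_gap: 0.0853
grip_force: 0.0
```

>>> drive_tool(moves=[[0,0,0,0,0,0,255],[0,0,0,0,0,0,255],[0,0,0,0,0,0,255],[0,0,0,0,0,0,255],[0,0,0,0,0,0,255]])

```text
time: 11.02
tool_pos: [0.4384, -0.0228, 0.1029]
eef_rot: [[-0.064, 0.998, 0.003], [0.998, 0.064, -0.0], [-0.001, 0.003, -1.0]]
ft_force: [-1.1, -0.4, 5.8]
finger_gap: 0.0523
grip_force: 62.7
```

>>> drive_tool(moves=[[0,0,0.015,0,0,0,255],[0,0,0.045,0,0,0,255],[0,0,0.08,0,0,0,255],[0,0,0.11,0,0,0,255],[0.01,0.002,0.12,0,0,0,255]])

```text
time: 11.65
tool_pos: [0.4483, -0.0207, 0.2247]
eef_rot: [[-0.064, 0.998, 0.004], [0.998, 0.064, -0.001], [-0.001, 0.004, -1.0]]
ft_force: [0.2, 0.7, -0.8]
finger_gap: 0.0521
grip_force: 62.8
```

>>> drive_tool(moves=[[0.03,0.005,0,0,0,0,255],[0.08,0.014,0,0,0,0,255],[0.13,0.024,0,0,0,0,255],[0.18,0.033,0,0,0,0,255],[0.203,0.037,0,0,0,0,255]])

```text
time: 12.28
tool_pos: [0.6525, 0.017, 0.2202]
eef_rot: [[-0.064, 0.998, -0.002], [0.998, 0.064, 0.0], [0.0, -0.002, -1.0]]
ft_force: [-1.0, 0.1, -2.3]
finger_gap: 0.0518
grip_force: 63.3
```

>>> drive_tool(moves=[[0,0,-0.015,0,0,0,255],[0,0,-0.035,0,0,0,255],[0,0,-0.052,0,0,0,255],[0,0,-0.062,0,0,0,255],[0,0,-0.066,0,0,0,255]])

```text
time: 12.9
tool_pos: [0.6501, 0.0163, 0.1545]
eef_rot: [[-0.064, 0.998, -0.001], [0.998, 0.064, 0.0], [0.0, -0.001, -1.0]]
ft_force: [0.7, -0.5, -0.8]
finger_gap: 0.052
grip_force: 63.5
```

>>> drive_tool(moves=[[0,0,-0.001,0,0,0,255],[0,0,-0.002,0,0,0,255],[0,0,-0.003,0,0,0,255],[0,0,-0.003,0,0,0,255],[0,0,-0.003,0,0,0,255]])

```text
time: 13.52
tool_pos: [0.6508, 0.0164, 0.1524]
eef_rot: [[-0.064, 0.998, 0.0], [0.998, 0.064, -0.0], [-0.0, 0.0, -1.0]]
ft_force: [0.1, 0.7, -1.2]
finger_gap: 0.0524
grip_force: 63.5
```

>>> drive_tool(moves=[[0,0,-0.0005,0,0,0,255],[0,0,-0.001,0,0,0,255],[0,0,-0.0015,0,0,0,255],[0,0,-0.0015,0,0,0,255],[0,0,-0.0015,0,0,0,255]])

```text
time: 14.15
tool_pos: [0.6508, 0.0164, 0.1521]
eef_rot: [[-0.064, 0.998, 0.001], [0.998, 0.064, -0.0], [-0.0, 0.001, -1.0]]
ft_force: [-2.9, 0.2, 5.1]
finger_gap: 0.0519
grip_force: 63.9
```

>>> drive_tool(moves=[[0,0,0.001,0,0,0,120],[0,0,0.001,0,0,0,60],[0,0,0.001,0,0,0,0],[0,0,0.001,0,0,0,0],[0,0,0.001,0,0,0,0]])

```text
time: 14.78
tool_pos: [0.6507, 0.0164, 0.1516]
eef_rot: [[-0.064, 0.998, -0.0], [0.998, 0.064, -0.0], [0.0, -0.0, -1.0]]
ft_force: [0.4, -0.3, -0.2]
finger_gap: 0.0853
grip_force: 0.0
```

>>> drive_tool(moves=[[0,0,0.02,0,0,0,0],[0,0,0.05,0,0,0,0],[-0.02,0,0.09,0,0,0,0],[-0.06,0.01,0.11,0,0,0,0],[-0.11,0.035,0.12,0,0,0,0]])

```text
time: 15.4
tool_pos: [0.5403, 0.051, 0.2752]
eef_rot: [[-0.062, 0.998, 0.004], [0.998, 0.062, 0.0], [-0.0, 0.004, -1.0]]
ft_force: [0.2, 1.5, 0.6]
finger_gap: 0.085
grip_force: 0.0
```

>>> drive_tool(moves=[[-0.04,0.03,0,0,0,0,0],[-0.08,0.065,-0.01,0,0,0,0],[-0.11,0.09,-0.025,0,0,0,0],[-0.115,0.097,-0.05,0,0,0,0],[-0.115,0.097,-0.065,0,0,0,0]])

```text
time: 16.02
tool_pos: [0.4253, 0.1488, 0.2074]
eef_rot: [[-0.065, 0.998, 0.002], [0.998, 0.065, 0.0], [0.0, 0.002, -1.0]]
ft_force: [0.4, -0.2, -0.1]
finger_gap: 0.0855
grip_force: 0.0
```

```bash
python3 - <<'E'
from h import *
np.set_printoptions(precision=4,suppress=True)
s=r.get_state();print(s["time"],s["tool_pos"],s["finger_gap"])
p=cams.camera_params("wrist");im=cams.snapshot("wrist");cv2.imwrite("pics/w5.png",im)
for b in blobs(capmask(im),200):print(b,onz(p,b[0],b[1],.141)[:2],onz(p,b[0],b[1],.080)[:2])
E
```

```text
16.025 [0.4253 0.1488 0.2074] 0.08550098597863157
(320.1071220081728, 242.07014983459814, 3337.0, (287, 208, 67, 68)) [0.4242 0.1634] [0.4253 0.1444]
(354.60599602159704, 11.332480818414322, 409.0, (327, 0, 58, 28)) [0.4324 0.2676] [0.4361 0.282 ]
```

View pics/w5.png

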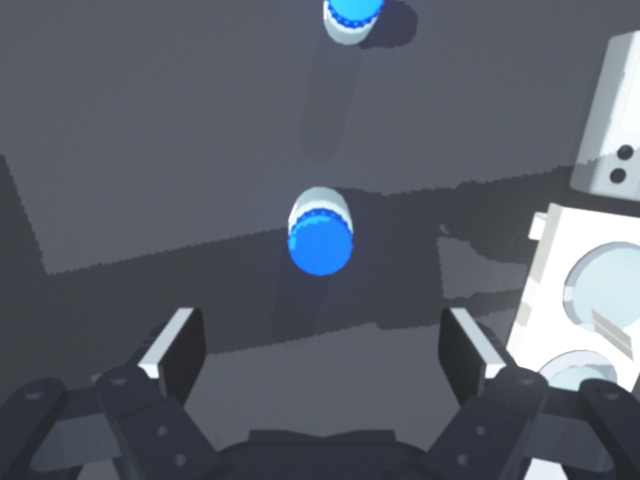

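bottle_50's cap is at (320,242), centred between the jaws as expected.

>>> drive_tool(moves=[[0,-0.001,-0.035,0,0,0,0],[0,-0.001,-0.075,0,0,0,0],[0,-0.001,-0.1,0,0,0,0],[0,-0.001,-0.116,0,0,0,0],[0,-0.001,-0.116,0,0,0,0]])

```text
time: 16.7
tool_pos: [0.4257, 0.1469, 0.0904]
eef_rot: [[-0.063, 0.998, -0.001], [0.998, 0.063, -0.0], [-0.0, -0.001, -1.0]]
ft_force: [-0.4, 0.1, 0.1]
finger_gap: 0.0852
grip_force: 0.0
```

>>> drive_tool(moves=[[0,0,0,0,0,0,255],[0,0,0,0,0,0,255],[0,0,0,0,0,0,255],[0,0,0,0,0,0,255],[0,0,0,0,0,0,255]])

```text
time: 17.32
tool_pos: [0.4263, 0.1476, 0.0922]
eef_rot: [[-0.064, 0.998, 0.002], [0.998, 0.064, 0.001], [0.0, 0.002, -1.0]]
ft_force: [-1.2, -0.2, 5.4]
finger_gap: 0.0376
grip_force: 60.1
```

>>> drive_tool(moves=[[0,0,0.015,0,0,0,255],[0,0,0.045,0,0,0,255],[0,0,0.085,0,0,0,255],[0,-0.01,0.115,0,0,0,255],[0.01,-0.035,0.13,0,0,0,255]])

```text
time: 17.95
tool_pos: [0.436, 0.1128, 0.2238]
eef_rot: [[-0.066, 0.998, 0.003], [0.998, 0.066, 0.001], [0.001, 0.003, -1.0]]
ft_force: [-0.6, 0.5, -1.7]
finger_gap: 0.038
grip_force: 60.3
```

>>> drive_tool(moves=[[0.01,-0.04,0,0,0,0,255],[0.025,-0.085,0,0,0,0,255],[0.045,-0.13,0,0,0,0,255],[0.075,-0.165,0,0,0,0,255],[0.115,-0.185,0,0,0,0,255]])

```text
time: 18.58
tool_pos: [0.5513, -0.0747, 0.2218]
eef_rot: [[-0.062, 0.998, 0.001], [0.998, 0.062, -0.0], [-0.001, 0.001, -1.0]]
ft_force: [0.8, -0.1, -0.5]
finger_gap: 0.038
grip_force: 60.4
```

>>> drive_tool(moves=[[0.04,-0.004,0,0,0,0,255],[0.075,-0.005,0,0,0,0,255],[0.0945,-0.005,-0.01,0,0,0,255],[0.0945,-0.005,-0.03,0,0,0,255],[0.0945,-0.005,-0.055,0,0,0,255]])

```text
time: 19.2
tool_pos: [0.6448, -0.0776, 0.1649]
eef_rot: [[-0.064, 0.998, -0.0], [0.998, 0.064, -0.0], [-0.0, -0.0, -1.0]]
ft_force: [0.0, -1.2, -0.6]
finger_gap: 0.0373
grip_force: 60.6
```

>>> drive_tool(moves=[[0,0,-0.015,0,0,0,255],[0,0,-0.021,0,0,0,255],[0,0,-0.023,0,0,0,255],[0,0,-0.0245,0,0,0,255],[0,0,-0.0245,0,0,0,255]])

```text
time: 19.82
tool_pos: [0.6455, -0.0777, 0.1421]
eef_rot: [[-0.064, 0.998, 0.001], [0.998, 0.064, -0.0], [-0.0, 0.001, -1.0]]
ft_force: [-0.2, 1.3, -2.1]
finger_gap: 0.0384
grip_force: 60.6
```

>>> drive_tool(moves=[[0,0,-0.0005,0,0,0,255],[0,0,-0.001,0,0,0,255],[0,0,-0.0015,0,0,0,255],[0,0,-0.0015,0,0,0,255],[0,0,-0.0015,0,0,0,255]])

```text
time: 20.45
tool_pos: [0.6455, -0.0777, 0.1413]
eef_rot: [[-0.064, 0.998, 0.002], [0.998, 0.064, -0.0], [-0.001, 0.002, -1.0]]
ft_force: [-2.3, 1.1, 5.5]
finger_gap: 0.0376
grip_force: 61.1
```

>>> drive_tool(moves=[[0,0,0.001,0,0,0,120],[0,0,0.001,0,0,0,60],[0,0,0.001,0,0,0,0],[0,0,0.001,0,0,0,0],[0,0,0.001,0,0,0,0]])

```text
time: 21.08
tool_pos: [0.6452, -0.0776, 0.1406]
eef_rot: [[-0.064, 0.998, -0.0], [0.998, 0.064, 0.0], [0.0, -0.0, -1.0]]
ft_force: [-0.1, -0.4, -0.7]
finger_gap: 0.0853
grip_force: 0.0
```

>>> drive_tool(moves=[[0,0,0.02,0,0,0,0],[0,0,0.05,0,0,0,0],[-0.02,0,0.08,0,0,0,0],[-0.07,0.01,0.09,0,0,0,0],[-0.12,0.03,0.09,0,0,0,0]])

```text
time: 21.7
tool_pos: [0.5247, -0.0479, 0.2341]
eef_rot: [[-0.063, 0.998, 0.004], [0.998, 0.063, -0.001], [-0.001, 0.004, -1.0]]
ft_force: [-0.2, -0.0, 0.7]
finger_gap: 0.0854
grip_force: 0.0
```

>>> drive_tool(moves=[[-0.025,0.05,0,0,0,0,0],[-0.045,0.105,0,0,0,0,0],[-0.06,0.16,0,0,0,0,0],[-0.07,0.215,0,0,0,0,0],[-0.08,0.27,0,0,0,0,0]])

```text
time: 22.32
tool_pos: [0.4447, 0.2241, 0.2331]
eef_rot: [[-0.064, 0.998, 0.003], [0.998, 0.064, 0.001], [0.001, 0.003, -1.0]]
ft_force: [1.0, 0.2, -0.4]
finger_gap: 0.0858
grip_force: 0.0
```

>>> drive_tool(moves=[[-0.005,0.04,0,0,0,0,0],[-0.0085,0.075,-0.015,0,0,0,0],[-0.0085,0.075,-0.035,0,0,0,0],[-0.0085,0.075,-0.045,0,0,0,0],[-0.0085,0.075,-0.045,0,0,0,0]])

```text
time: 22.95
tool_pos: [0.4367, 0.2962, 0.1853]
eef_rot: [[-0.062, 0.998, -0.001], [0.998, 0.062, -0.001], [-0.001, -0.001, -1.0]]
ft_force: [0.3, -0.1, 0.0]
finger_gap: 0.0853
grip_force: 0.0
```

```bash
python3 - <<'E'
from h import *
np.set_printoptions(precision=4,suppress=True)
s=r.get_state();print(s["time"],s["tool_pos"],s["finger_gap"])
p=cams.camera_params("wrist");im=cams.snapshot("wrist");cv2.imwrite("pics/w6.png",im)
for b in blobs(capmask(im),200):print(b,onz(p,b[0],b[1],.067)[:2])
im=cams.snapshot("top");cv2.imwrite("pics/t6.png",cv2.resize(im[80:320,80:480],None,fx=2,fy=2))
E
```

```text
22.95 [0.4367 0.2962 0.1853] 0.08532718057326351
(325.6400829562594, 238.26329185520362, 820.0, (299, 213, 50, 57)) [0.4395 0.2972]
```

View pics/t6.png

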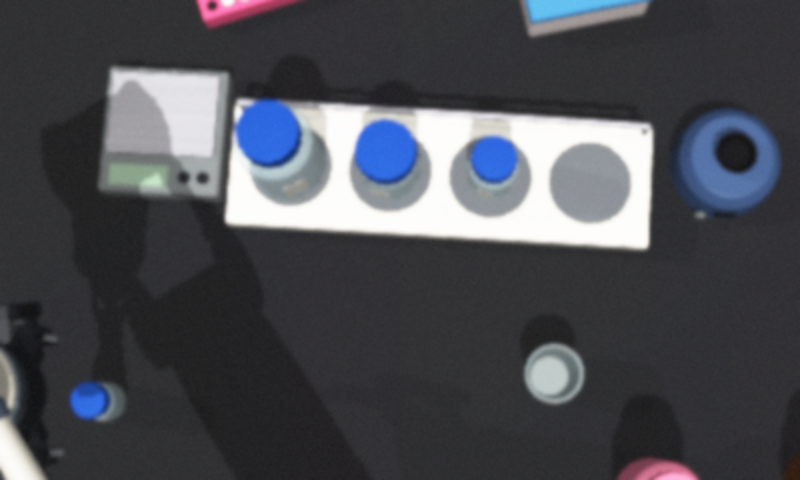

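The three placed bottles stand upright on pads 4, 3 and 2, and the beaker is unmoved at crop (554,373). Now bottle_25.

>>> drive_tool(moves=[[0.001,0.001,-0.035,0,0,0,0],[0.001,0.001,-0.07,0,0,0,0],[0.001,0.001,-0.095,0,0,0,0],[0.001,0.001,-0.1085,0,0,0,0],[0.001,0.001,-0.1085,0,0,0,0]])

```text
time: 23.68
tool_pos: [0.4377, 0.298, 0.0772]
eef_rot: [[-0.063, 0.998, -0.001], [0.998, 0.063, -0.0], [-0.0, -0.001, -1.0]]
ft_force: [-0.5, 0.6, 0.7]
finger_gap: 0.0857
grip_force: 0.0
```

>>> drive_tool(moves=[[0,0,0,0,0,0,255],[0,0,0,0,0,0,255],[0,0,0,0,0,0,255],[0,0,0,0,0,0,255],[0,0,0,0,0,0,255]])

```text
time: 24.3
tool_pos: [0.4382, 0.2987, 0.0784]
eef_rot: [[-0.064, 0.998, 0.002], [0.998, 0.064, 0.001], [0.001, 0.002, -1.0]]
ft_force: [-1.4, 0.4, 5.8]
finger_gap: 0.0305
grip_force: 59.3
```

>>> drive_tool(moves=[[0,0,0.015,0,0,0,255],[0,0,0.045,0,0,0,255],[0,0,0.085,0,0,0,255],[0,-0.01,0.115,0,0,0,255],[0,-0.04,0.13,0,0,0,255]])

```text
time: 24.92
tool_pos: [0.4379, 0.2589, 0.2099]
eef_rot: [[-0.066, 0.998, 0.002], [0.998, 0.066, 0.001], [0.001, 0.002, -1.0]]
ft_force: [0.4, -0.6, 0.2]
finger_gap: 0.0306
grip_force: 59.3
```

>>> drive_tool(moves=[[0,-0.05,0,0,0,0,255],[0.005,-0.105,0,0,0,0,255],[0.01,-0.16,0,0,0,0,255],[0.018,-0.215,0,0,0,0,255],[0.03,-0.265,0,0,0,0,255]])

```text
time: 25.55
tool_pos: [0.4675, -0.0085, 0.208]
eef_rot: [[-0.064, 0.998, 0.001], [0.998, 0.064, -0.0], [-0.0, 0.001, -1.0]]
ft_force: [0.9, 0.4, -0.6]
finger_gap: 0.0309
grip_force: 59.4
```

>>> drive_tool(moves=[[0.02,-0.05,0,0,0,0,255],[0.045,-0.1,0,0,0,0,255],[0.075,-0.145,0,0,0,0,255],[0.12,-0.165,0,0,0,0,255],[0.155,-0.1655,0,0,0,0,255]])

```text
time: 26.18
tool_pos: [0.6236, -0.1743, 0.207]
eef_rot: [[-0.061, 0.998, -0.001], [0.998, 0.061, -0.0], [-0.0, -0.001, -1.0]]
ft_force: [0.0, 0.8, 0.2]
finger_gap: 0.0309
grip_force: 59.5
```

>>> drive_tool(moves=[[0.0165,0,-0.005,0,0,0,255],[0.0165,0,-0.025,0,0,0,255],[0.0165,0,-0.05,0,0,0,255],[0.0165,0,-0.067,0,0,0,255],[0.0165,0,-0.074,0,0,0,255]])

```text
time: 26.8
tool_pos: [0.6381, -0.1719, 0.1314]
eef_rot: [[-0.064, 0.998, -0.003], [0.998, 0.064, 0.001], [0.001, -0.003, -1.0]]
ft_force: [0.0, 0.2, -0.3]
finger_gap: 0.0305
grip_force: 59.6
```

>>> drive_tool(moves=[[0,0,-0.002,0,0,0,255],[0,0,-0.003,0,0,0,255],[0,0,-0.004,0,0,0,255],[0,0,-0.005,0,0,0,255],[0,0,-0.005,0,0,0,255]])

```text
time: 27.42
tool_pos: [0.6392, -0.1721, 0.1283]
eef_rot: [[-0.064, 0.998, 0.0], [0.998, 0.064, -0.0], [-0.0, 0.0, -1.0]]
ft_force: [0.2, -0.4, 0.1]
finger_gap: 0.0302
grip_force: 59.6
```

>>> drive_tool(moves=[[0,0,-0.0005,0,0,0,255],[0,0,-0.001,0,0,0,255],[0,0,-0.0015,0,0,0,255],[0,0,-0.0015,0,0,0,255],[0,0,-0.0015,0,0,0,255]])

```text
time: 28.05
tool_pos: [0.6393, -0.1722, 0.1275]
eef_rot: [[-0.064, 0.998, 0.001], [0.998, 0.064, -0.0], [-0.0, 0.001, -1.0]]
ft_force: [-2.5, -0.1, 5.2]
finger_gap: 0.0305
grip_force: 60.1
```

>>> drive_tool(moves=[[0,0,0.001,0,0,0,120],[0,0,0.001,0,0,0,60],[0,0,0.001,0,0,0,0],[0,0,0.001,0,0,0,0],[0,0,0.001,0,0,0,0]])

```text
time: 28.68
tool_pos: [0.6392, -0.1721, 0.1277]
eef_rot: [[-0.064, 0.998, -0.0], [0.998, 0.064, 0.0], [0.0, -0.0, -1.0]]
ft_force: [0.1, -0.3, 0.0]
finger_gap: 0.0855
grip_force: 0.0
```

>>> drive_tool(moves=[[0,0,0.02,0,0,0,0],[0,0,0.05,0,0,0,0],[-0.02,0,0.09,0,0,0,0],[-0.07,0,0.13,0,0,0,0],[-0.13,0.02,0.15,0,0,0,0]])

```text
time: 29.3
tool_pos: [0.5132, -0.1543, 0.2806]
eef_rot: [[-0.063, 0.998, 0.005], [0.998, 0.063, -0.002], [-0.003, 0.005, -1.0]]
ft_force: [-1.3, -0.3, 1.5]
finger_gap: 0.0855
grip_force: 0.0
```

>>> drive_tool(moves=[[-0.02,0.05,0,0,0,0,0],[-0.04,0.1,0,0,0,0,0],[-0.06,0.15,0,0,0,0,0],[-0.07,0.2,0,0,0,0,0],[-0.08,0.25,0,0,0,0,0]])

```text
time: 29.92
tool_pos: [0.4332, 0.0977, 0.2784]
eef_rot: [[-0.063, 0.998, 0.003], [0.998, 0.063, 0.0], [0.0, 0.003, -1.0]]
ft_force: [0.9, 0.4, 0.6]
finger_gap: 0.0851
grip_force: 0.0
```

```bash
python3 - <<'E'
from h import *
np.set_printoptions(precision=4,suppress=True)
print(r.get_state()["time"])
t,s=cams.snapshot("top"),cams.snapshot("side");pt,ps=cams.camera_params("top"),cams.camera_params("side")
ct=sorted((b for b in blobs(capmask(t)) if 130<b[1]<190 and b[0]<400),reverse=True);cs=sorted((b for b in blobs(capmask(s)) if 340<b[0]<410 and b[1]<290),key=lambda b:-b[1])
for z,a,b in zip([.113,.129,.141,.179],ct,cs):print(z,onz(pt,*a[:2],z)[:2],onz(ps,*b[:2],z)[:2],*meet(pt,a[:2],ps,b[:2]))
cv2.imwrite("pics/f.png",np.hstack([cv2.resize(t[100:300,180:480],(450,300)),cv2.resize(s[130:330,240:473],(350,300))]))
E
```

```text
29.925
0.113 [ 0.6382 -0.1759] [ 0.6359 -0.1762] [ 0.6374 -0.1756  0.1122] 0.0021010394261490118
0.129 [ 0.6449 -0.079 ] [ 0.6438 -0.08  ] [ 0.6447 -0.0789  0.1279] 0.0007447591677762504
0.141 [0.6494 0.0155] [0.6498 0.0143] [0.65   0.0155 0.1399] 0.0006192135901672334
0.179 [0.6597 0.1131] [0.6583 0.113 ] [0.6591 0.1133 0.1788] 0.001264315896510806
```

View pics/f.png

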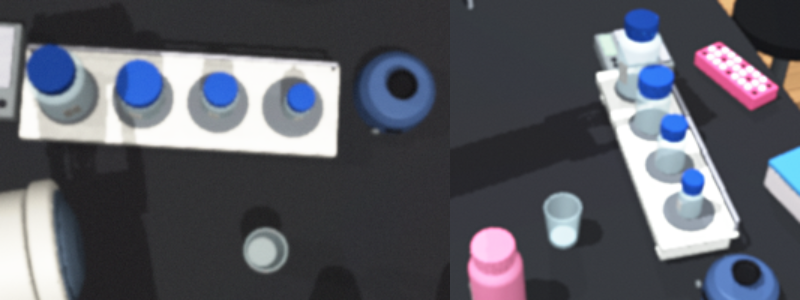

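All four bottles stand upright, with caps within about 2-4 mm of the pad centres and at the right heights. The smallest is next to the mixer, and the beaker is untouched.

```bash
python3 -c "
from rig import r
print(r.hand_in())"
```

```text
the job is handed in; nothing more can be done
None
```

The job is handed in: all four bottles stand upright near the middle of their pads (caps within about 4 mm of centre), the smallest at the mixer's end (pad_1) rising to the largest on pad_4, and the beaker was not touched.

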